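Gauge a module housing on two faces under a bench comparator

TASK

Check the aluminium module housing under the dial comparator on two faces. First, just as it lies with its blue lid up, slide it between the guide rails under the spring-loaded foot until it is fully home against the end stop, and let go of it so that the dial reads freely; then draw it out, turn it a quarter turn onto its small end face so that the longer dimension stands upright, slide it fully home under the foot again and leave it there, released. Push it against the stop gently, without ramming, and leave the loupe, the screwdriver and the wooden slide case where they are.

Things in the scene. Friction and masses are not known exactly. Their poses are not given: they have to be found in the camera images.
- gauge: bench comparator, fixed. Origin on the bench top (z = 0) straight below the spindle axis; x is the direction in which a part is slid in, z up. Dark steel base plate 20 mm thick, x = -155 to +95 mm, y = -55 to +55 mm. Column 22 mm thick, 275 mm tall at x = +70 mm. The +x side and the air above the foot are blocked; the -x side is open
- rail_mouth (a point): in the gauge's frame at x = -87, y = 0, z = 20 mm (plate top), axes as the gauge: mouth, about 70 mm wide, of two steel guide rails on the plate, 8 mm high and 8 mm wide, narrowing to 54 mm inside (y = +27 and -27) at x = -55 mm, then straight to x = +20 mm
- dial (a point): centre of the dial's front, x = -15, z = 200 mm in the gauge's frame: 60 mm across, on an arm from the column, faces -x. Its stem and the foot hang below it, so a hand that holds a part home under the foot must lean back toward -x by 25 to 45 degrees
- end_stop: the steel end stop block on the plate, fixed to the gauge, 62 mm wide; origin and axes are those of the gauge, not the block's centre
- stop_face (a point): centre of the end stop's face, x = +20, y = 0, z = 35 mm in the gauge's frame (block top at z = 50 mm); the leading face of the housing must rest against it
- spindle (a joint): rise of the spring-loaded foot, 0 to 0.018 m. At rest its flat underside (14 mm along x, 16 mm wide, under the dial) is 56 mm above the plate; a 35 degree lead-in ramp rises from it toward -x to x = -29 mm, so a part pushed in lifts it. Spring 1.2 N at rest, 2.4 N at 12 mm; pushing in takes about 2 to 6 N. Reads 0.004 on the housing as first laid, 0.012 with 68 mm upright
- housing_center (a point): centre of the loose aluminium housing, about 0.4 kg, 68 mm along its x, 50 mm along y, 60 mm along z. Starts lying on the bench, blue lid (+z, four screws) up. +x end: round amber window; -x end: black connector strip; all faces flat. The plain y faces, 50 mm apart, go toward the rails; gripped across them it can be turned about its y axis in the hand
- loupe: bystander: black loupe 35 mm across, 30 mm high, standing; origin under its centre
- driver: bystander: screwdriver with yellow handle, 130 mm long, 13 mm thick, lying
- slide_case: bystander: flat brown wooden slide case 84 x 40 x 11 mm, lying; origin under its centre

How it is judged:
By the outcome, as a careful person would: the job done as asked, in the order asked, and still so for the second after the job is handed in, with the robot touching nothing.
It also fails if it takes over 72 s, if anything falls off the work surface, if the arm or the gripper's body presses on something with over 40 N, if the wrist force passes 120 N, or if a joint passes its speed limit or range.

ROBOT

A 6-joint arm with a two-finger parallel gripper is mounted at the origin on a cart in front of the work surface, level with it; the furniture and walls round the work are solid. World frame = base frame: x ahead of the robot, y to its left, z up, the work surface at z = 0. Lengths are in m, angles in rad, forces in N, time in s.
With the tool pointing down it reaches from about 0.325 to 1 m from the base axis. Payload 5.1 kg.
Tool frame: the origin (TCP) lies on the centre line of the jaws, within the pads' length; the fingertips stand 8 mm ahead of it and the grasp point (between the pads) lies 11 mm behind it; z points along the fingers, y is the line along which they close (so a half turn about z gives the same grasp; the last joint's range is limited). The gripper opens to 85 mm and grips with 20 to 120 N. Pads are 22 mm wide; open, the fingers measure 114 mm over their backs; the gripper's body (76 mm by 85 mm) begins 54 mm behind the grasp point. The pads swing forward as they close: fully open they stand 13 mm farther back than shut.
Start: joints at [1.239, 0.124, 1.65, -0, 1.367, -0.083], TCP at [0.16, 0.63, 0.239] pointing down, gripper open.
Joint ranges: [-2.61, 2.61], [-1.02, 2.33], [0.03, 2.71], [-1.35, 4.49], [0.32, 2.68], [-2.91, 2.91]. Speed limits (rad/s): [2.57, 2.57, 3.14, 3.14, 3.14, 3.14].

INTERFACE

Orientations are given as a unit quaternion [w, x, y, z].
In Python, from bench import ctrl gives the robot as it stands.
- The arm moves only by the tool jog_arm, never from a script. Its argument "motion" is a list of rows, each a list of 7 numbers: the shift along the world's x, y, z scaled (see below), then the turn, a rotation vector about the world's x, y, z scaled (see below), then the closure, from -1 (fully open) to 1 (shut). A call has 1 to 10 rows; each row shifts and turns the commanded pose from where the row before left it; what a row does not reach is not made up. The controller multiplies each number of a shift by 25 mm and each number of a turn by 0.12 rad. A row lasts 1/12 s, in which the tool goes at most 41.7 mm and 7.16 degrees, less where a joint would pass 70% of its speed; a pose out of reach is approached as far as the arm can. A call with a number of a shift or a turn outside -1 to 1 is refused whole. A call with a gripper value outside its range is refused whole. The fingers move at their own pace and stop on an object; "newtons" is the grip in N (left out, the last holds). Time passes only in rows, so rows that do not move let the fingers close. It gives the time, the measured TCP pose, the force, the opening and the grip force at its end, in the units of the state.
- ctrl.get_state(): the state, without advancing time (a new reading comes with each control period).
- ctrl.snapshot(name): name is "side" or "top"; returns the picture (480x640x3 uint8, blue, green, red); there is no depth.
- ctrl.get_calibration(name): a dict with "fov_y" (degrees; the focal length in pixels is half the picture's height over the tangent of half this angle, whatever the lens; pixels are square), "cx", "cy" (the principal point, pixels), "position" and "orientation" of the camera in the world. Camera axes: x right, y down, z forward; pixel columns grow to the right and rows downward; lengths in m; the calibration is good to about 2 mm. A picture is of the moment at which its call begins. get_calibration takes no time and is no camera call.
- ctrl.sign_off(): hands the job in; it is judged then, once.
The state is a dict: "t": time; "joints": joint angles; "dq": joint speeds; "tau": joint torques, N m; "position": TCP position; "tcp_rot": TCP orientation; "force": force on the tool from outside, world axes, zero at the start; "torque": the same for the moment, N m; "grip_width": finger opening in m; "grip_force": force on a finger pad.
Only numpy, scipy, OpenCV 4.12 (cv2) and the standard library are available. Lean on these libraries where they do the work, as an engineer would, in place of code of your own. Each camera call takes 0.05 s, during which the arm holds its last target. There are 200 camera calls.

## Working session

There is one attempt and no reset: what is moved stays moved. The work goes in short steps, Python scripts to look and compute and a tool call to move; the robot and the scene stay as the last step left them, time stands still between calls to the robot, and variables do not carry over. Pictures are saved under pics/ and viewed, at most 10 in all, crops included, and the job is handed in when it is done.

Besides the shell and the picture viewer there is one more tool, called as name(argument=value, ...) on one line, values as JSON. jog_arm: Moves the arm, as the interface text tells. Shifts and turns lie within -1 to 1; 1 stands for 25 mm of shift or 0.12 rad of turn. Its arguments: {"type":"object","properties":{"motion":{"type":"array"},"newtons":{"type":"number"}},"required":["motion"]}

```bash
mkdir -p pics
cat > h.py <<'E'
import numpy as np, cv2
from bench import ctrl
from scipy.spatial.transform import Rotation as R
def cam(n):
    c=ctrl.get_calibration(n); q=c["orientation"]; 
    return c, R.from_quat([q[1],q[2],q[3],q[0]]).as_matrix(), np.array(c["position"]), 240/np.tan(np.radians(c["fov_y"]/2))
def ray(n,u,v):
    c,M,p,f=cam(n); d=M@np.array([(u-c["cx"])/f,(v-c["cy"])/f,1]); return p,d/np.linalg.norm(d)
def onz(n,u,v,z):
    p,d=ray(n,u,v); return p+d*(z-p[2])/d[2]
def proj(n,P):
    c,M,p,f=cam(n); X=M.T@(np.array(P)-p); return np.array([c["cx"]+f*X[0]/X[2],c["cy"]+f*X[1]/X[2]])
def tri(n1,a,n2,b):
    p,d=ray(n1,*a); q,e=ray(n2,*b)
    s=np.linalg.lstsq(np.c_[d,-e],q-p,rcond=None)[0]; A=p+s[0]*d;B=q+s[1]*e
    return (A+B)/2, np.linalg.norm(A-B)
E
python3 - <<'E'
from h import *
for n in("side","top"):
    cv2.imwrite(f"pics/{n}0.png",ctrl.snapshot(n)); c=ctrl.get_calibration(n); print(n,c)
print(ctrl.get_state())
E
```

```text
side {'fov_y': 54.071167725061315, 'cx': 315.14312296694396, 'cy': 244.0111790084714, 'position': array([ 0.58547319, -0.65544394,  0.75000077]), 'orientation': array([-0.41539606,  0.90957744,  0.01048175,  0.00226369])}
top {'fov_y': 46.34973788693762, 'cx': 325.5912532082368, 'cy': 238.57121132424413, 'position': array([0.4097419 , 0.0293812 , 1.21965447]), 'orientation': array([-0.04436131,  0.71472949, -0.69615123,  0.05066853])}
{'t': 0.1, 'joints': array([ 1.23939475e+00,  1.24405408e-01,  1.65154344e+00, -1.31251718e-05,
        1.36749163e+00, -8.25920599e-02]), 'dq': array([ 0.0018677 , -0.00117765, -0.00118566,  0.00047986,  0.00033861,
        0.00096676]), 'tau': array([ 3.12421880e-04, -4.24929678e+01, -3.66655755e+01, -1.10196509e-04,
        3.90948378e-03,  3.31507216e-06]), 'position': array([0.15991377, 0.62946745, 0.23819469]), 'tcp_rot': array([-1.83594553e-04,  1.24082740e-01,  9.92271445e-01, -9.05507417e-04]), 'force': array([ 0.042517  ,  0.66378681, -0.27535684]), 'torque': array([-0.0293919 , -0.02380633,  0.12376025]), 'grip_force': 0.0, 'grip_width': 0.08539924678813914}
```

View pics/side0.png

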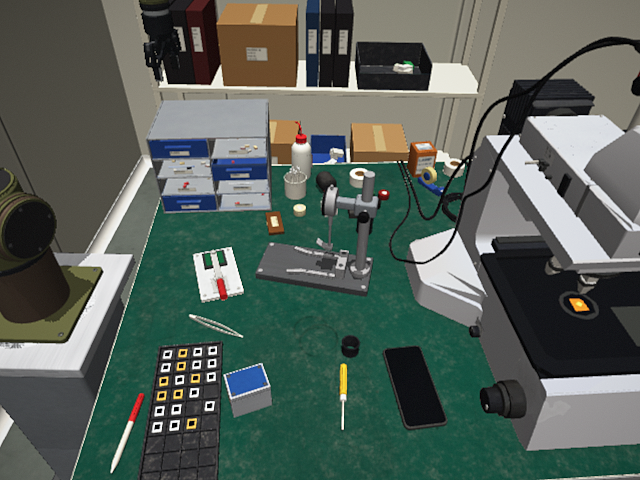

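View pics/top0.png

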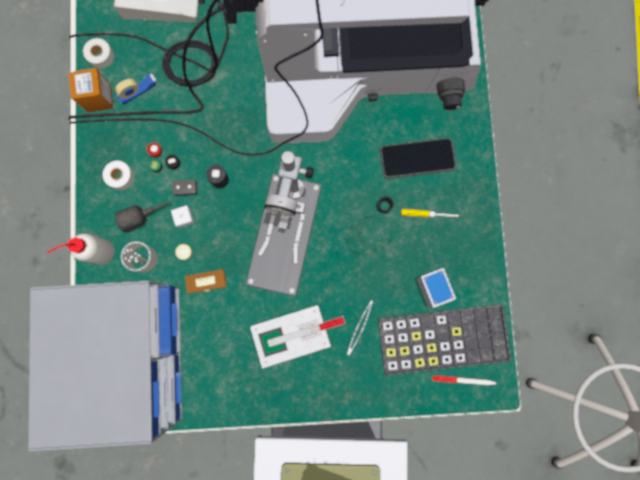

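The overview shows the housing (blue lid) near (437,287) in the top view and (247,388) in the side view. The gauge is near (283,235) and (315,265), with its mouth toward the robot. I'll zoom in for the corners.

Run:
```python
from h import *
t=cv2.imread("pics/top0.png");s=cv2.imread("pics/side0.png")
a=cv2.resize(t[140:305,235:335],None,fx=3.5,fy=3.5,interpolation=cv2.INTER_CUBIC)
b=cv2.resize(s[160:300,250:390],None,fx=3,fy=3,interpolation=cv2.INTER_CUBIC)
W=np.zeros((600,800,3),np.uint8);W[:a.shape[0],:a.shape[1]]=a;W[:b.shape[0],360:360+b.shape[1]]=b
cv2.imwrite("pics/z0.png",W)
for n,im,roi,z in(("top",t,(410,260,60,60),.06),("side",s,(215,355,65,65),.06)):
    x,y,w,h=roi; hsv=cv2.cvtColor(im[y:y+h,x:x+w],cv2.COLOR_BGR2HSV)
    m=cv2.inRange(hsv,(98,110,70),(130,255,255))
    c=max(cv2.findContours(m,0,2)[0],key=cv2.contourArea); r=cv2.minAreaRect(c)
    bx=cv2.boxPoints(r)+[x,y]; M=cv2.moments(c); ce=(M['m10']/M['m00']+x,M['m01']/M['m00']+y)
    print(n,ce,bx.round(1).tolist(),cv2.approxPolyDP(c,3,True).reshape(-1,2)+[x,y]); print(onz(n,*ce,z),[onz(n,*p,z).round(4).tolist() for p in cv2.approxPolyDP(c,3,True).reshape(-1,2)+[x,y]])
    if n=="top":ct=ce
    else: print(tri("top",ct,"side",ce))
# plate corners top at z=.02
for n,ps in (("top",[(248,285),(294,293),(320,185),(270,172)]),("side",[(257,276),(371,292),(370,262),(273,243)])):
    print([onz(n,*p,.02).round(4).tolist() for p in ps])
```

```text
top (438.11563169164884, 287.26195574589576) [[424.0, 277.9], [441.4, 270.7], [452.2, 296.6], [434.8, 303.8]] [[437 273]
 [427 277]
 [426 282]
 [433 299]
 [439 302]
 [448 298]
 [450 292]
 [443 275]]
[ 0.47152468 -0.21414888  0.06      ] [[0.501, -0.2119, 0.06], [0.4921, -0.1911, 0.06], [0.4817, -0.189, 0.06], [0.4471, -0.2036, 0.06], [0.4413, -0.2159, 0.06], [0.45, -0.2345, 0.06], [0.4624, -0.2387, 0.06], [0.4972, -0.2243, 0.06]]
side (246.0359477124183, 379.9967320261438) [[224.9, 375.2], [260.5, 363.7], [267.2, 384.7], [231.6, 396.1]] [[261 367]
 [229 374]
 [231 393]
 [263 386]
 [266 381]]
[ 0.47081551 -0.21089733  0.06      ] [[0.4932, -0.1848, 0.06], [0.4405, -0.2, 0.06], [0.4494, -0.2358, 0.06], [0.5003, -0.2215, 0.06], [0.5044, -0.212, 0.06]]
(array([ 0.47138293, -0.21334183,  0.06377067]), np.float64(0.00012212809564685645))
[[0.4679, 0.1836, 0.02], [0.4534, 0.085, 0.02], [0.6901, 0.036, 0.02], [0.7161, 0.1463, 0.02]]
[[0.4547, 0.0758, 0.02], [0.7017, 0.0351, 0.02], [0.7062, 0.1285, 0.02], [0.4804, 0.1874, 0.02]]
```

View pics/z0.png

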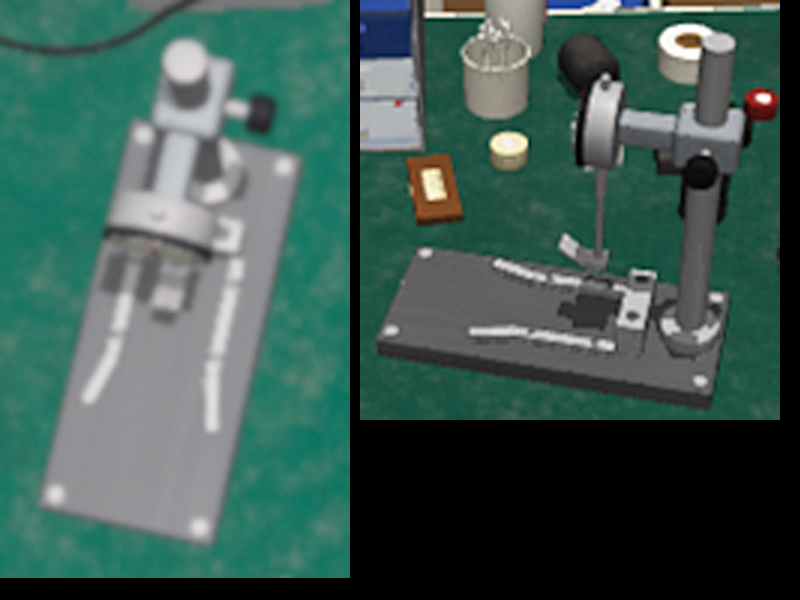

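Corners read from the crop:

| View | Near-left | Near-right | Far-right | Far-left |
|---|---|---|---|---|
| Top | (246.7,284.3) | (295.6,295.1) | (321,184.9) | (274.1,174.6) |
| Side | (269.7,243) | (256.3,275.3) | (367.7,292) | (373,258) |

The column and dial are at the far (+x) end. Next I'll fit the gauge pose and the housing yaw, and check the drawer height.

Run:
```python
from h import *
from scipy.optimize import least_squares as L
loc=[(-.155,.055),(-.155,-.055),(.095,-.055),(.095,.055)]
T=[(246.7,284.3),(295.6,295.1),(321,184.9),(274.1,174.6)];S=[(269.7,243),(256.3,275.3),(367.7,292),(373,258)]
for t,s in zip(T,S): print("tri",tri("top",t,"side",s))
def g(p,l,z): c,s_=np.cos(p[2]),np.sin(p[2]); return [p[0]+c*l[0]-s_*l[1],p[1]+s_*l[0]+c*l[1],z]
def f(p): return np.concatenate([np.r_[proj("top",g(p,l,.02))-t,proj("side",g(p,l,.02))-s] for l,t,s in zip(loc,T,S)])
r=L(f,[.6,.1,-.2],loss="soft_l1");print("gauge",r.x,f(r.x).round(1))
p=r.x
print("dial top",proj("top",g(p,(-.015,0),.2)),proj("side",g(p,(-.015,0),.2)),"stop top",proj("side",g(p,(.02,0),.05)), "mouth rails",[proj("top",g(p,(-.087,y),.028)).round(1) for y in(.035,-.035)])
bx=[(424,277.9),(441.4,270.7),(452.2,296.6),(434.8,303.8)]
w=[onz("top",*b,.06)for b in bx];print("yaw",np.degrees(np.arctan2(*(w[1]-w[2])[1::-1])),np.linalg.norm(w[1]-w[2]),np.linalg.norm(w[0]-w[1]))
print("drawer",tri("top",(152,283),"side",(268,135)))
ph=np.radians(24); lid=[(.034,.025),(.034,-.025),(-.034,-.025),(-.034,.025)]
print([proj("side",g((.4715,-.2135,ph),l,z)).round() .tolist()for l in lid for z in(.06,0)])
```

```text
tri (array([0.47092311, 0.18677131, 0.01993858]), np.float64(0.0033598416983775295))
tri (array([0.45069084, 0.08199661, 0.01554883]), np.float64(0.0030394745013892902))
tri (array([0.69248856, 0.03400624, 0.02023619]), np.float64(0.00426224883008981))
tri (array([0.71141959, 0.13695282, 0.02417387]), np.float64(0.003749924565869407))
gauge [ 0.6111719   0.10466151 -0.18923856] [-0.7 -0.  -1.4 -0.2  0.8  0.2 -1.9 -0.6  0.5 -1.7 -0.2  0.7 -1.6 -2.
  0.4  0.4]
dial top [279.99682032 211.24084396] [323.68981164 202.01392832] stop top [337.68229027 259.8718354 ] mouth rails [array([262.1, 254.9]), array([294.1, 261.9])]
yaw 22.761819675809605 0.05741962583789568 0.03948850825010593
drawer (array([0.46168393, 0.32683587, 0.22741564]), np.float64(0.009708407821250957))
[[261.0, 363.0], [263.0, 383.0], [270.0, 387.0], [272.0, 406.0], [230.0, 401.0], [234.0, 420.0], [223.0, 376.0], [226.0, 396.0]]
```

The gauge origin is at (0.611, 0.105) with yaw -10.8°, and the triangulated plate corners come out near 20 mm. The housing centre is at (0.4715, -0.2135) with yaw 22.8°. Its lid triangulates at 64 mm against 60 expected. I'm setting out to hover, going over the 0.23 m tall drawers.

jog_arm(motion=[[0,-0.3,1,0,0,0,-1],[0,-0.6,1,0,0,0,-1],[0.6,-0.95,1,0,0,-0.6,-1],[0.6,-0.95,1,0,0,-0.6,-1],[0.6,-0.95,0,0,0,-0.6,-1],[0.6,-0.95,0,0,0,-0.6,-1],[0.6,-0.95,0,0,0,-0.6,-1],[0.6,-0.95,0,0,0,-0.6,-1],[0.6,-0.95,0,0,0,-0.6,-1],[0.6,-0.95,0,0,0,-0.6,-1]], newtons=60)

```text
t: 0.93
position: [0.2804, 0.4161, 0.3388]
tcp_rot: [-0.0, 0.402, 0.916, -0.0]
force: [0.7, -0.4, 0.4]
grip_width: 0.0856
grip_force: 0.0
```

jog_arm(motion=[[0.6,-0.95,0,0,0,-0.6,-1],[0.6,-0.95,0,0,0,-0.6,-1],[0.6,-0.95,0,0,0,-0.6,-1],[0.6,-0.95,0,0,0,-0.6,-1],[0.6,-0.95,0,0,0,-0.6,-1],[0.6,-0.95,0,0,0,-0.6,-1],[0.6,-0.95,0,0,0,-0.6,-1],[0.6,-0.95,0,0,0,-0.6,-1],[0.6,-0.95,0,0,0,-0.6,-1],[0.2,-0.95,0,0,0,-0.6,-1]])

```text
t: 1.77
position: [0.421, 0.1785, 0.3386]
tcp_rot: [-0.0, 0.699, 0.715, -0.0]
force: [0.0, -0.3, 0.9]
grip_width: 0.0852
grip_force: 0.0
```

jog_arm(motion=[[0,-0.95,0,0,0,-0.6,-1],[0,-0.95,0,0,0,-0.6,-1],[0,-0.95,0,0,0,-0.6,-1],[0,-0.95,0,0,0,-0.6,-1],[0,-0.95,0,0,0,-0.6,-1],[0,-0.95,0,0,0,-0.6,-1],[0,-0.95,0,0,0,-0.6,-1],[0,-0.95,-0.3,0,0,-0.6,-1],[0,-0.95,-0.3,0,0,-0.6,-1],[0,-0.95,-0.4,0,0,-0.6,-1]])

```text
t: 2.6
position: [0.4199, -0.0587, 0.3142]
tcp_rot: [0.0, 0.906, 0.423, 0.0]
force: [0.5, 0.1, 0.1]
grip_width: 0.0852
grip_force: 0.0
```

jog_arm(motion=[[0,-0.7,-0.89,0,0,-1,-1],[0,-0.7,-0.89,0,0,-1,-1],[0,-0.7,-0.89,0,0,-1,-1],[0,-0.7,-0.89,0,0,-1,-1],[0,-0.7,-0.89,0.33,-0.78,0,-1],[0,-0.7,-0.89,0.33,-0.78,0,-1],[0.04,-0.7,-0.89,0.33,-0.78,0,-1],[0.04,-0.7,-0.89,0.33,-0.78,0,-1],[0.04,-0.7,-0.89,0.33,-0.78,0,-1],[0.04,-0.7,-0.89,0.33,-0.78,0,-1]])

```text
t: 3.43
position: [0.4237, -0.2328, 0.0925]
tcp_rot: [-0.059, 0.935, 0.188, 0.294]
force: [0.9, 0.0, -0.6]
grip_width: 0.0853
grip_force: 0.0
```

```bash
cat >> h.py <<'E'
def info():
    s=ctrl.get_state(); q=s["tcp_rot"]; M=R.from_quat([q[1],q[2],q[3],q[0]]).as_matrix(); p=np.array(s["position"])
    lean=np.degrees(np.arccos(-M[2,2])); 
    print("t",s["t"],"j",np.round(s["joints"],3),"p",p.round(4),"z",M[:,2].round(3),"y",M[:,1].round(3),"yaw_y",np.degrees(np.arctan2(M[1,1],M[0,1])).round(2),"lean",lean.round(2),"F",np.round(s["force"],1),"w",round(s["grip_width"],4))
    return s,M,p
def snap2(name,r1,r2,k=2):
    a=ctrl.snapshot("top");b=ctrl.snapshot("side"); cv2.imwrite(f"pics/{name}_t.png",a);cv2.imwrite(f"pics/{name}_s.png",b)
    ims=[cv2.resize(i[y:y+h,x:x+w],None,fx=k,fy=k,interpolation=cv2.INTER_CUBIC) for i,(x,y,w,h) in((a,r1),(b,r2))]
    H=max(i.shape[0] for i in ims); ims=[cv2.copyMakeBorder(i,0,H-i.shape[0],0,0,0) for i in ims]
    cv2.imwrite(f"pics/{name}.png",np.hstack(ims))
    return a,b
E
python3 -c "
from h import *
info()
snap2('pick',(370,220,130,130),(170,310,130,150),3)"
```

```text
t 3.4333 j [-0.934 -0.225  2.338  0.722  1.    -0.153] p [ 0.4237 -0.2328  0.0925] z [ 0.529  0.22  -0.82 ] y [ 0.386 -0.923  0.001] yaw_y -67.3 lean 34.93 F [ 0.9  0.  -0.6] w 0.0853
```

View pics/pick.png

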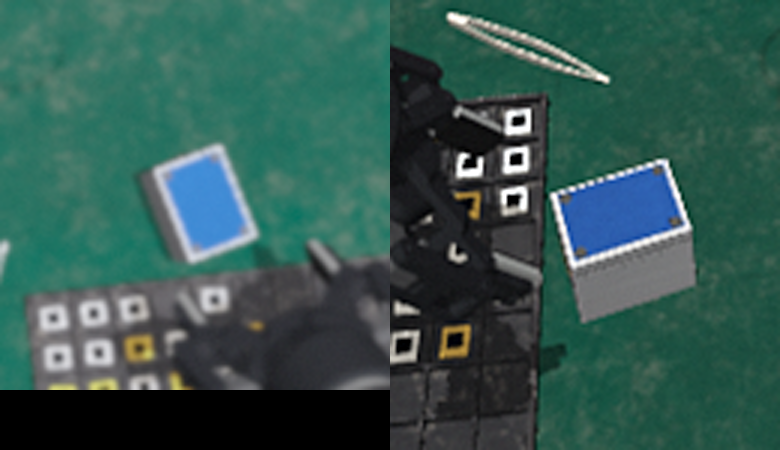

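The pads straddle the housing axis as planned, so I'm advancing along the tool axis and gripping.

jog_arm(motion=[[0.283,0.113,-0.443,0,0,0,-1],[0.283,0.113,-0.443,0,0,0,-1],[0.283,0.113,-0.443,0,0,0,-1],[0.283,0.113,-0.443,0,0,0,-1],[0.283,0.113,-0.443,0,0,0,-1],[0.283,0.113,-0.443,0,0,0,-1],[0,0,0,0,0,0,-1]], newtons=50)

```text
t: 4.12
position: [0.4668, -0.2126, 0.0254]
tcp_rot: [-0.062, 0.936, 0.189, 0.291]
force: [0.1, -0.7, -0.3]
grip_width: 0.0852
grip_force: 0.0
```

jog_arm(motion=[[0,0,0,0,0,0,1],[0,0,0,0,0,0,1],[0,0,0,0,0,0,1],[0,0,0,0,0,0,1],[0,0,0,0,0,0,1],[0,0,0,0,0,0,1],[0,0,0,0,0,0,1],[0,0,0,0,0,0,1]])

```text
t: 4.78
position: [0.467, -0.2152, 0.0278]
tcp_rot: [-0.06, 0.936, 0.189, 0.292]
force: [-4.4, 1.9, 6.5]
grip_width: 0.0493
grip_force: 53.3
```

```bash
python3 -c "
from h import *
s,M,p=info();print(s['grip_force'])
snap2('grip',(370,220,130,130),(170,310,130,150),3)"
```

```text
t 4.7833 j [-0.825 -0.04   2.311  0.816  0.827 -0.209] p [ 0.467  -0.2152  0.0278] z [ 0.525  0.222 -0.822] y [ 0.388 -0.922 -0.001] yaw_y -67.19 lean 34.73 F [-4.4  1.9  6.5] w 0.0493
53.28661501407623
```

View pics/grip.png

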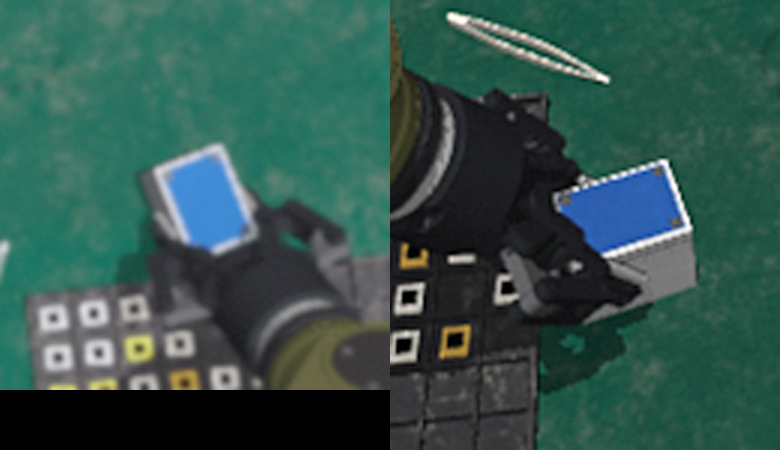

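Gripped at 49 mm. I'm lifting it and carrying it to the front of the gauge mouth.

jog_arm(motion=[[0,0,0.6,0,0,0,1],[0,0,1,0,0,0,1],[0,0.3,1,0,0,0,1],[0,0.6,0.4,0,0,-0.3,1],[0,0.8,0,0,0,-0.3,1],[0,0.9,0,0,0,-0.3,1],[0,0.9,0,0,0,-0.3,1],[0,0.9,0,0,0,-0.3,1],[0,0.9,0,0,0,-0.3,1],[0,0.9,0,0,0,-0.3,1]])

```text
t: 5.72
position: [0.4649, -0.0585, 0.0997]
tcp_rot: [-0.023, 0.953, 0.068, 0.296]
force: [-1.0, -0.1, -3.5]
grip_width: 0.0493
grip_force: 53.5
```

jog_arm(motion=[[0,0.9,0,0,0,-0.3,1],[0,0.9,0,0,0,-0.3,1],[0,0.9,0,0,0,-0.3,1],[0,0.9,0,0,0,-0.3,1],[0,0.9,0,0,0,-0.3,1],[0,0.9,0,0,0,-0.3,1],[0,0.9,0,0,0,-0.3,1],[0,0.9,0,0,0,-0.3,1],[0,0.6,0,0,0,-0.3,1],[0,0,0,0,0,0,1]])

```text
t: 6.55
position: [0.465, 0.1193, 0.0993]
tcp_rot: [0.021, 0.953, -0.071, 0.293]
force: [-0.1, 0.5, -3.6]
grip_width: 0.0496
grip_force: 54.0
```

```bash
python3 -c "
from h import *
s,M,p=info();print(s['grip_force'])"
```

```text
t 6.55 j [ 0.264 -0.422  2.463 -0.417  0.584  2.272] p [0.465  0.1193 0.0993] z [ 0.556 -0.081 -0.827] y [-0.147 -0.989 -0.002] yaw_y -98.44 lean 34.2 F [-0.1  0.5 -3.6] w 0.0496
53.992695808410645
```

jog_arm(motion=[[-0.06,0.15,-0.4,0,0,-0.1,1],[-0.06,0.15,-0.4,0,0,-0.1,1],[-0.06,0.15,-0.4,0,0,-0.1,1],[-0.06,0.15,-0.4,0,0,-0.05,1],[0,0,-0.12,0,0,0,1],[0,0,0,0,0,0,1]])

```text
t: 7.05
position: [0.4585, 0.1309, 0.0554]
tcp_rot: [0.028, 0.952, -0.092, 0.292]
force: [0.2, -0.9, -3.9]
grip_width: 0.0495
grip_force: 54.0
```

```bash
python3 -c "
from h import *
s,M,p=info()
snap2('mouth',(230,160,110,150),(240,180,150,120),3)"
```

```text
t 7.05 j [ 0.32  -0.315  2.476 -0.585  0.522  2.528] p [0.4585 0.1309 0.0554] z [ 0.55  -0.107 -0.828] y [-0.191 -0.982  0.   ] yaw_y -101.02 lean 34.11 F [ 0.2 -0.9 -3.9] w 0.0495
```

View pics/mouth.png

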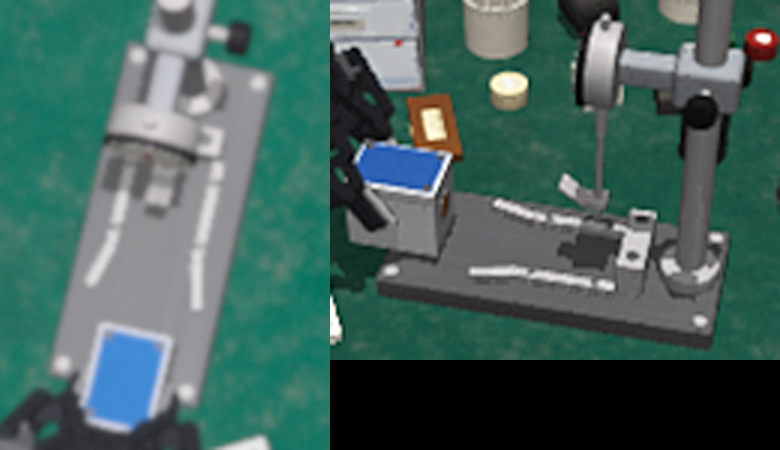

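The housing is held level in front of the mouth. Its lid's front corners are at about (263.3,268.3) and (287.3,271.7) in the top view. I'll check the lateral error in the gauge frame.

```bash
cat >> h.py <<'E'
G=np.array([.6112,.1047,-.1892])
def togauge(P):
    c,s=np.cos(G[2]),np.sin(G[2]); d=np.array(P)[:2]-G[:2]; return np.array([c*d[0]+s*d[1],-s*d[0]+c*d[1],P[2]])
E
python3 - <<'E'
from h import *
t=cv2.imread("pics/mouth_t.png"); x,y,w,h=245,262,60,60
m=cv2.inRange(cv2.cvtColor(t[y:y+h,x:x+w],cv2.COLOR_BGR2HSV),(98,110,70),(130,255,255))
c=max(cv2.findContours(m,0,2)[0],key=cv2.contourArea); r=cv2.minAreaRect(c);b=cv2.boxPoints(r)+[x,y]
print([togauge(onz("top",*q,.0876)).round(4).tolist() for q in b])
for q in ((263.3,268.3),(287.3,271.7)): print(togauge(onz("top",*q,.0876)).round(4))
for q in ((93,283),(198,307),(127,190),(215,165)): print("rail",togauge(onz("top",230+q[0]/3,160+q[1]/3,.028)).round(4))
print("tcp",togauge(ctrl.get_state()["position"]))
E
```

```text
[[-0.1783, 0.0158, 0.0876], [-0.1195, 0.0148, 0.0876], [-0.1207, -0.0273, 0.0876], [-0.1794, -0.0261, 0.0876]]
[-0.1178  0.019   0.0876]
[-0.1142 -0.0299  0.0876]
rail [-0.0863  0.0375  0.028 ]
rail [-0.0871 -0.0392  0.028 ]
rail [-0.0159  0.029   0.028 ]
rail [ 0.0155 -0.0286  0.028 ]
tcp [-0.1534179  -0.002197    0.05750634]
```

Run:
```python
from h import *
for a,b in (((287.3,271.7),(273.3,243.3)),((263.3,268.3),(280.7,232.3))):
    P,e=tri("top",a,"side",b); print(togauge(P).round(4),e, togauge(onz("side",*b,.0876)).round(4))
for q in ((471,273),(612,287),(497,204)): print("rail side",togauge(onz("side",240+(q[0]-330)/3,180+q[1]/3,.028)).round(4))
```

```text
[-0.115  -0.0307  0.0983] 0.0003146028567823362 [-0.1189 -0.019   0.0876]
[-0.1155  0.02    0.087 ] 0.004972352588583957 [-0.113   0.0204  0.0876]
rail side [-0.0857 -0.0362  0.028 ]
rail side [ 0.0176 -0.028   0.028 ]
rail side [-0.0852  0.0422  0.028 ]
```

jog_arm(motion=[[0.023,0.12,-0.12,-0.017,-0.09,0,1],[0,0,-0.1,0,0,0,1],[0,0,-0.04,0,0,0,1],[0,0,0,0,0,0,1]])

```text
t: 7.48
position: [0.4608, 0.1348, 0.0512]
tcp_rot: [0.028, 0.949, -0.092, 0.299]
force: [-0.6, -0.0, -3.9]
grip_width: 0.0496
grip_force: 54.0
```

jog_arm(motion=[[0,0,-0.03,0,0,0,1],[0,0,0,0,0,0,1]])

```text
t: 7.65
position: [0.461, 0.135, 0.0506]
tcp_rot: [0.028, 0.949, -0.092, 0.299]
force: [0.7, -0.3, -4.8]
grip_width: 0.0495
grip_force: 54.0
```

jog_arm(motion=[[0,0,-0.03,0,0,0,1],[0,0,0,0,0,0,1]])

```text
t: 7.82
position: [0.4609, 0.135, 0.0497]
tcp_rot: [0.028, 0.949, -0.092, 0.299]
force: [-0.3, 0.0, -4.4]
grip_width: 0.0494
grip_force: 54.0
```

jog_arm(motion=[[0,0,-0.05,0,0,0,1],[0,0,0,0,0,0,1]])

```text
t: 7.98
position: [0.4608, 0.1351, 0.0482]
tcp_rot: [0.028, 0.949, -0.092, 0.299]
force: [0.1, -0.3, -4.9]
grip_width: 0.0494
grip_force: 54.0
```

jog_arm(motion=[[0,0,-0.03,0,0,0,1],[0,0,0,0,0,0,1]])

```text
t: 8.15
position: [0.461, 0.1352, 0.0478]
tcp_rot: [0.028, 0.949, -0.092, 0.299]
force: [0.9, -0.3, -3.3]
grip_width: 0.0497
grip_force: 54.1
```

```bash
python3 -c "
from h import *
s,M,p=info();print(togauge(p))"
```

```text
t 8.15 j [ 0.333 -0.287  2.476 -0.646  0.494  2.6  ] p [0.461  0.1352 0.0478] z [ 0.563 -0.107 -0.819] y [-0.19  -0.982 -0.002] yaw_y -100.98 lean 35.0 F [ 0.9 -0.3 -3.3] w 0.0497
[-0.15321939  0.00166573  0.04781827]
```

jog_arm(motion=[[0.393,-0.075,0,0,0,0,1],[0.393,-0.075,0,0,0,0,1],[0.393,-0.075,0,0,0,0,1],[0.393,-0.075,0,0,0,0,1],[0.393,-0.075,0,0,0,0,1],[0,0,0,0,0,0,1]])

```text
t: 8.65
position: [0.5123, 0.1254, 0.0485]
tcp_rot: [0.028, 0.949, -0.092, 0.3]
force: [-0.0, -0.6, -4.7]
grip_width: 0.0495
grip_force: 53.9
```

```bash
python3 -c "
from h import *
s,M,p=info();print(togauge(p))"
```

```text
t 8.65 j [ 0.266 -0.168  2.383 -0.632  0.442  2.541] p [0.5123 0.1254 0.0485] z [ 0.564 -0.108 -0.819] y [-0.191 -0.982 -0.003] yaw_y -101.03 lean 35.06 F [-0.  -0.6 -4.7] w 0.0495
[-0.10099423  0.00173579  0.0484559 ]
```

jog_arm(motion=[[0.393,-0.075,0,0,0,0,1],[0.393,-0.075,0,0,0,0,1],[0.393,-0.075,0,0,0,0,1],[0.393,-0.075,0,0,0,0,1],[0,0,0,0,0,0,1]])

```text
t: 9.07
position: [0.5513, 0.1179, 0.0482]
tcp_rot: [0.028, 0.949, -0.092, 0.3]
force: [-0.3, 0.1, -3.2]
grip_width: 0.0494
grip_force: 53.9
```

```bash
python3 -c "
from h import *
s,M,p=info();print(togauge(p))
snap2('in1',(230,160,110,150),(240,180,150,120),3)"
```

```text
t 9.0667 j [ 0.225 -0.083  2.308 -0.611  0.414  2.491] p [0.5513 0.1179 0.0482] z [ 0.564 -0.108 -0.819] y [-0.191 -0.982 -0.003] yaw_y -101.02 lean 35.05 F [-0.3  0.1 -3.2] w 0.0494
[-0.061363    0.00171794  0.04823023]
```

View pics/in1.png

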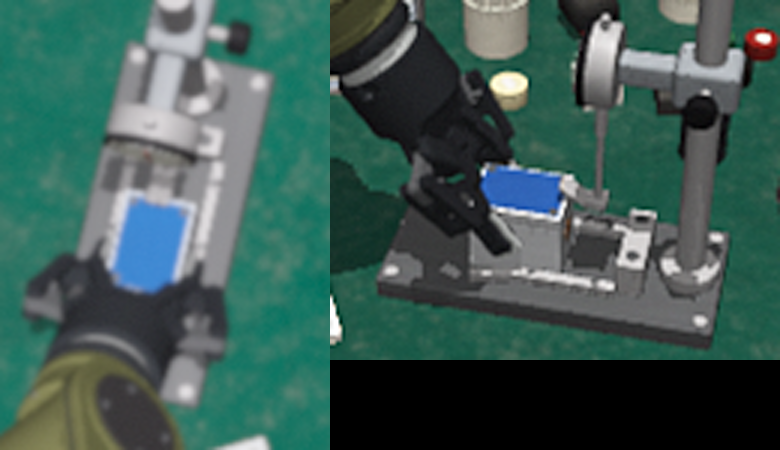

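The housing is between the rails, just short of the foot, with no lateral force. I'm continuing more slowly.

jog_arm(motion=[[0.196,-0.038,0,0,0,0,1],[0.196,-0.038,0,0,0,0,1],[0.196,-0.038,0,0,0,0,1],[0.196,-0.038,0,0,0,0,1],[0.196,-0.038,0,0,0,0,1],[0.196,-0.038,0,0,0,0,1],[0.196,-0.038,0,0,0,0,1],[0,0,0,0,0,0,1]])

```text
t: 9.83
position: [0.5839, 0.1116, 0.0477]
tcp_rot: [0.028, 0.949, -0.091, 0.299]
force: [2.4, 0.1, -2.2]
grip_width: 0.0494
grip_force: 54.1
```

jog_arm(motion=[[0.08,-0.015,0,0,0,0,1],[0.08,-0.015,0,0,0,0,1],[0,0,0,0,0,0,1]])

```text
t: 10.08
position: [0.5873, 0.1109, 0.0477]
tcp_rot: [0.028, 0.949, -0.092, 0.299]
force: [-3.9, 0.7, 0.3]
grip_width: 0.0495
grip_force: 54.9
```

```bash
python3 -c "
from h import *
s,M,p=info();print(togauge(p))"
```

```text
t 10.0833 j [ 0.192 -0.008  2.237 -0.584  0.397  2.439] p [0.5873 0.1109 0.0477] z [ 0.563 -0.108 -0.819] y [-0.19  -0.982 -0.002] yaw_y -100.98 lean 34.97 F [-3.9  0.7  0.3] w 0.0495
[-0.02461764  0.00160636  0.04765916]
```

jog_arm(motion=[[0.06,-0.012,0,0,0,0,1],[0.06,-0.012,0,0,0,0,1],[0,0,0,0,0,0,1]])

```text
t: 10.33
position: [0.5902, 0.1104, 0.0477]
tcp_rot: [0.028, 0.949, -0.091, 0.299]
force: [-5.4, 1.2, 2.6]
grip_width: 0.0493
grip_force: 55.1
```

jog_arm(motion=[[0.06,-0.012,0,0,0,0,1],[0,0,0,0,0,0,1]])

```text
t: 10.5
position: [0.5913, 0.1102, 0.0477]
tcp_rot: [0.028, 0.949, -0.092, 0.299]
force: [-10.4, 2.3, 6.2]
grip_width: 0.0495
grip_force: 55.3
```

jog_arm(motion=[[0.04,-0.008,0,0,0,0,1],[0,0,0,0,0,0,1]])

```text
t: 10.67
position: [0.5914, 0.1101, 0.0476]
tcp_rot: [0.028, 0.95, -0.092, 0.298]
force: [-21.5, 3.5, 15.0]
grip_width: 0.0492
grip_force: 57.0
```

```bash
python3 -c "
from h import *
s,M,p=info();print(togauge(p))
snap2('in2',(240,170,90,130),(270,180,110,120),3.5)"
```

```text
t 10.6667 j [ 1.890e-01  1.000e-03  2.228e+00 -5.790e-01  3.980e-01  2.431e+00] p [0.5914 0.1101 0.0476] z [ 0.561 -0.108 -0.82 ] y [-0.191 -0.982 -0.001] yaw_y -101.01 lean 34.87 F [-21.5   3.5  15. ] w 0.0492
[-0.02049758  0.00160158  0.04762158]
```

View pics/in2.png

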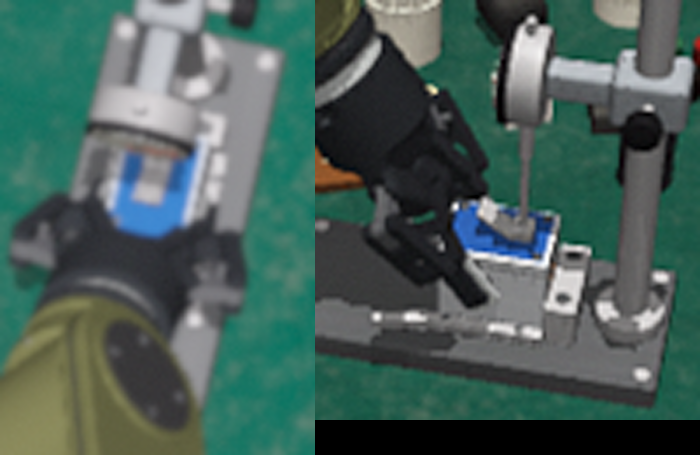

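It's home: the position holds while the force rises, the foot is on the lid and the front face is on the stop. I'll relieve the push and open the jaws part way.

jog_arm(motion=[[-0.04,0.008,0,0,0,0,1],[-0.02,0.004,0,0,0,0,1],[0,0,0,0,0,0,1]])

```text
t: 11.02
position: [0.5913, 0.1101, 0.0477]
tcp_rot: [0.028, 0.949, -0.092, 0.299]
force: [-6.5, 2.0, 3.7]
grip_width: 0.0495
grip_force: 54.9
```

jog_arm(motion=[[0,0,0,0,0,0,-0.5],[0,0,0,0,0,0,-0.5],[0,0,0,0,0,0,-0.5],[0,0,0,0,0,0,-0.5],[0,0,0,0,0,0,-0.5]])

```text
t: 11.43
position: [0.5919, 0.11, 0.0479]
tcp_rot: [0.028, 0.949, -0.092, 0.3]
force: [-0.7, 0.0, -1.0]
grip_width: 0.0643
grip_force: 0.0
```

```bash
python3 -c "
from h import *
s,M,p=info();print(togauge(p))"
```

```text
t 11.4333 j [ 1.880e-01  1.000e-03  2.228e+00 -5.810e-01  3.950e-01  2.433e+00] p [0.5919 0.11   0.0479] z [ 0.564 -0.107 -0.819] y [-0.191 -0.982 -0.002] yaw_y -100.99 lean 35.02 F [-0.7  0.  -1. ] w 0.0643
[-0.01990617  0.00154852  0.04791824]
```

Released and reading freely. I'll dwell, regrip, draw it out straight and lift.

jog_arm(motion=[[-0.05,0.01,0.02,0,0,0,-0.5],[0,0,0,0,0,0,-0.5],[0,0,0,0,0,0,-0.5],[0,0,0,0,0,0,-0.5],[0,0,0,0,0,0,-0.5],[0,0,0,0,0,0,-0.5],[0,0,0,0,0,0,-0.5],[0,0,0,0,0,0,-0.5],[0,0,0,0,0,0,-0.5],[0,0,0,0,0,0,-0.5]])

```text
t: 12.27
position: [0.5903, 0.1102, 0.0481]
tcp_rot: [0.028, 0.949, -0.092, 0.299]
force: [0.3, 0.9, -0.9]
grip_width: 0.0639
grip_force: 0.0
```

```bash
python3 -c "
from h import *
a=ctrl.snapshot('side');cv2.imwrite('pics/rel.png',a);info()
b=cv2.imread('pics/in2_s.png'); x,y,w,h=305,225,45,50
for im in(a,b):
  m=cv2.inRange(cv2.cvtColor(im[y:y+h,x:x+w],cv2.COLOR_BGR2HSV),(98,110,70),(130,255,255)); v,u=np.nonzero(m); print(u.max()+x,v.max()+y,u.mean()+x,v.mean()+y,len(u))
"
```

```text
t 12.3167 j [ 0.19  -0.003  2.231 -0.581  0.396  2.434] p [0.5903 0.1103 0.0482] z [ 0.563 -0.107 -0.819] y [-0.191 -0.982 -0.002] yaw_y -100.98 lean 34.99 F [-0.  -0.1 -0.2] w 0.0637
337 253 321.0577777777778 246.72444444444443 225
337 253 321.7808219178082 246.73059360730593 219
```

jog_arm(motion=[[0,0,0,0,0,0,1],[0,0,0,0,0,0,1],[0,0,0,0,0,0,1],[0,0,0,0,0,0,1],[0,0,0,0,0,0,1],[0,0,0,0,0,0,1]])

```text
t: 12.82
position: [0.5903, 0.1104, 0.0483]
tcp_rot: [0.028, 0.949, -0.092, 0.299]
force: [-3.4, 1.1, 4.0]
grip_width: 0.0494
grip_force: 52.8
```

jog_arm(motion=[[-0.2,0.038,0,0,0,0,1],[-0.393,0.075,0,0,0,0,1],[-0.393,0.075,0,0,0,0,1],[-0.393,0.075,0,0,0,0,1],[-0.393,0.075,0,0,0,0,1],[-0.393,0.075,0,0,0,0,1],[-0.393,0.075,0,0,0,0,1],[-0.393,0.075,0,0,0,0,1],[-0.393,0.075,0,0,0,0,1],[-0.393,0.075,0,0,0,0,1]])

```text
t: 13.65
position: [0.496, 0.1283, 0.0483]
tcp_rot: [0.028, 0.949, -0.092, 0.299]
force: [3.3, 0.1, 0.6]
grip_width: 0.0492
grip_force: 53.3
```

```bash
python3 -c "
from h import *
s,M,p=info();print(togauge(p))"
```

```text
t 13.65 j [ 0.285 -0.205  2.413 -0.635  0.456  2.556] p [0.496  0.1283 0.0483] z [ 0.564 -0.107 -0.819] y [-0.19  -0.982 -0.002] yaw_y -100.98 lean 35.01 F [3.3 0.1 0.6] w 0.0492
[-0.11758935  0.00149466  0.04830634]
```

jog_arm(motion=[[-0.393,0.075,0,0,0,0,1],[-0.393,0.075,0,0,0,0,1],[-0.393,0.075,0,0,0,0,1],[-0.393,0.075,0.2,0,0,0,1],[0,0,0.8,0,0,0,1],[0,-0.2,1,0,0,0,1],[0.04,-0.6,0.8,0,0,0,1],[0.04,-0.9,0,0,0,0,1],[0.04,-0.95,0,0,0,0,1],[0.04,-0.95,0,0,0,0,1]])

```text
t: 14.48
position: [0.459, 0.0454, 0.1158]
tcp_rot: [0.028, 0.95, -0.091, 0.297]
force: [-0.0, 0.6, -4.2]
grip_width: 0.0494
grip_force: 53.4
```

jog_arm(motion=[[0.04,-0.95,0,0,0,0,1],[0.04,-0.95,0,0,0,0,1],[0.04,-0.95,0,0,0,0,1],[0.04,-0.95,0,0,0,0,1],[0.04,-0.95,0,0,0,0,1],[0.04,-0.95,0,0,0,0,1],[0.04,-0.95,-0.4,0,0,0,1],[0.04,-0.5,-0.7,0,0,0,1],[0,0,-0.7,0,0,0,1],[0,0,0,0,0,0,1]])

```text
t: 15.32
position: [0.4645, -0.1309, 0.0659]
tcp_rot: [0.025, 0.951, -0.093, 0.293]
force: [-0.3, 0.1, -5.8]
grip_width: 0.0496
grip_force: 53.3
```

```bash
python3 -c "
from h import *
s,M,p=info()"
```

```text
t 15.3167 j [-0.478 -0.394  2.509  0.365  0.477  1.009] p [ 0.4645 -0.1309  0.0659] z [ 0.553 -0.102 -0.827] y [-0.191 -0.982 -0.007] yaw_y -101.02 lean 34.19 F [-0.3  0.1 -5.8] w 0.0496
```

jog_arm(motion=[[0.05,0,-0.5,-0.02,-0.1,0,1],[0,0,-0.5,0,0,0,1],[0,0,-0.3,0,0,0,1],[0,0,-0.08,0,0,0,1],[0,0,-0.04,0,0,0,1],[0,0,0,0,0,0,1]])

```text
t: 15.82
position: [0.4706, -0.1324, 0.0376]
tcp_rot: [0.028, 0.948, -0.091, 0.305]
force: [-0.3, -0.9, -4.4]
grip_width: 0.0497
grip_force: 53.6
```

jog_arm(motion=[[0,0,-0.04,0,0,0,1],[0,0,0,0,0,0,1]])

```text
t: 15.98
position: [0.4713, -0.1331, 0.0374]
tcp_rot: [0.028, 0.947, -0.091, 0.306]
force: [-0.4, -1.1, -3.7]
grip_width: 0.0497
grip_force: 53.6
```

```bash
python3 -c "
from h import *
s,M,p=info()"
```

```text
t 15.9833 j [-0.477 -0.307  2.517  0.483  0.366  0.883] p [ 0.4713 -0.1331  0.0374] z [ 0.574 -0.11  -0.812] y [-0.19  -0.982 -0.002] yaw_y -100.96 lean 35.75 F [-0.4 -1.1 -3.7] w 0.0497
```

Joint 5 is near its lower limit here, so I'm turning the heading about 30° as at the first pick before lowering.

jog_arm(motion=[[0,0,0.4,0,0,0.7,1],[0,0,0,0,0,0.7,1],[0,0,0,0,0,0.7,1],[0,0,0,0,0,0.7,1],[0,0,0,0,0,0.7,1],[0,0,0,0,0,0.7,1],[0,0,-0.3,0,0,0,1],[0,0,-0.3,0,0,0,1],[0,0,0,0,0,0,1]])

```text
t: 16.73
position: [0.4696, -0.1323, 0.0295]
tcp_rot: [-0.049, 0.941, 0.147, 0.301]
force: [-0.7, 0.5, -4.3]
grip_width: 0.0495
grip_force: 53.6
```

```bash
python3 -c "
from h import *
s,M,p=info()"
```

```text
t 16.7333 j [-0.658 -0.184  2.44   0.849  0.696 -0.015] p [ 0.4696 -0.1323  0.0295] z [ 0.552  0.181 -0.814] y [ 0.306 -0.952 -0.004] yaw_y -72.18 lean 35.54 F [-0.7  0.5 -4.3] w 0.0495
```

jog_arm(motion=[[0,0,-0.05,0.007,-0.02,0,1],[0,0,-0.03,0,0,0,1],[0,0,0,0,0,0,1]])

```text
t: 16.98
position: [0.4707, -0.1327, 0.0294]
tcp_rot: [-0.049, 0.94, 0.148, 0.304]
force: [0.2, 1.4, -3.2]
grip_width: 0.0496
grip_force: 53.6
```

jog_arm(motion=[[0,0,-0.03,0,0,0,1],[0,0,0,0,0,0,1]])

```text
t: 17.15
position: [0.4709, -0.1331, 0.029]
tcp_rot: [-0.049, 0.94, 0.148, 0.304]
force: [-0.6, 0.4, -4.5]
grip_width: 0.0494
grip_force: 53.6
```

jog_arm(motion=[[0,0,-0.06,-0.02,0.07,0,1],[0,0,-0.04,0,0,0,1],[0,0,0,0,0,0,1]])

```text
t: 17.4
position: [0.472, -0.1333, 0.0283]
tcp_rot: [-0.049, 0.941, 0.148, 0.301]
force: [-5.3, 3.6, 9.5]
grip_width: 0.0494
grip_force: 55.2
```

```bash
python3 -c "
from h import *
s,M,p=info()"
```

```text
t 17.4 j [-0.655 -0.174  2.434  0.85   0.691 -0.019] p [ 0.472  -0.1333  0.0283] z [ 0.551  0.181 -0.814] y [ 0.309 -0.951 -0.002] yaw_y -72.03 lean 35.46 F [-5.3  3.6  9.5] w 0.0494
```

The housing is down with contact felt at z 9.5 N, at about (0.479,-0.131), yaw 18°. I'm releasing and backing off, then checking the microscope's clearance for the forward-leaning regrip.

jog_arm(motion=[[0,0,0.03,0,0,0,-1],[0,0,0,0,0,0,-1],[0,0,0,0,0,0,-1],[0,0,0,0,0,0,-1],[-0.44,-0.145,0.65,0,0,0,-1],[-0.44,-0.145,0.65,0,0,0,-1],[-0.44,-0.145,0.65,0,0,0,-1],[-0.44,-0.145,0.65,0,0,0,-1],[-0.44,-0.145,0.65,0,0,0,-1],[0,0,1,0,0,0,-1]])

```text
t: 18.23
position: [0.4138, -0.1509, 0.132]
tcp_rot: [-0.049, 0.942, 0.147, 0.298]
force: [0.9, 0.0, 0.4]
grip_width: 0.0856
grip_force: 0.0
```

Run:
```python
from h import *
info(); t=ctrl.snapshot("top"); s=ctrl.snapshot("side"); cv2.imwrite("pics/rest_t.png",t);cv2.imwrite("pics/rest_s.png",s)
C={}
for n,im,(x,y,w,h) in(("top",t,(370,240,70,80)),("side",s,(215,310,110,90))):
    m=cv2.inRange(cv2.cvtColor(im[y:y+h,x:x+w],cv2.COLOR_BGR2HSV),(98,110,70),(130,255,255))
    c=max(cv2.findContours(m,0,2)[0],key=cv2.contourArea); M=cv2.moments(c); C[n]=(M['m10']/M['m00']+x,M['m01']/M['m00']+y)
    b=cv2.boxPoints(cv2.minAreaRect(c))+[x,y]; w_=[onz(n,*q,.06) for q in b]; e=max((w_[1]-w_[0],w_[2]-w_[1]),key=np.linalg.norm)
    print(n,C[n],onz(n,*C[n],.06),"yaw",np.degrees(np.arctan2(e[1],e[0])),np.linalg.norm(e),cv2.contourArea(c))
print(tri("top",C["top"],"side",C["side"]))
for a,b in (((478,78),(533,440)),((375,100),(478,250)),((268,130),(408,275)),((365,95),(478,245))): print(a,b,*tri("top",a,"side",b))
```

```text
t 18.2333 j [-0.802 -0.522  2.469  0.661  1.008  0.151] p [ 0.4138 -0.1509  0.132 ] z [ 0.547  0.18  -0.817] y [ 0.306 -0.952 -0.005] yaw_y -72.19 lean 35.19 F [0.9 0.  0.4] w 0.0856
top (399.0158227848101, 283.1853023909986) [ 0.47781955 -0.13314988  0.06      ] yaw -161.07333992568041 0.05787082790775611 474.0
side (255.382782246053, 340.6955615132559) [ 0.47726111 -0.12939477  0.06      ] yaw 17.585917266726277 0.06216218705839448 559.5
(array([ 0.4777406 , -0.13254138,  0.06407317]), np.float64(0.0003289625310812411))
(478, 78) (533, 440) [ 0.92561    -0.3019593   0.05719945] 0.007694788567839975
(375, 100) (478, 250) [ 0.83069104 -0.06551183  0.22615309] 0.0467434206635668
(268, 130) (408, 275) [ 0.81896599  0.15997173 -0.04458956] 0.026578786872650733
(365, 95) (478, 245) [ 0.83906613 -0.04665644  0.22149711] 0.04166186337568462
```

The housing is re-measured at (0.4777,-0.1325), yaw 18°. The microscope stays beyond x≈0.82, so I'll swing the hand to lean forward above the part and come down vertically.

jog_arm(motion=[[0.18,0.05,0.6,-0.296,0.911,0,-1],[0.18,0.05,0.6,-0.296,0.911,0,-1],[0.18,0.05,0.4,-0.296,0.911,0,-1],[0.18,0.05,0.4,-0.296,0.911,0,-1],[0.18,0.05,0.4,-0.296,0.911,0,-1],[0.18,0.05,0.2,-0.296,0.911,0,-1],[0.18,0.05,0,-0.296,0.911,0,-1],[0.18,0.05,0,-0.296,0.911,0,-1],[0.18,0.05,0,-0.296,0.911,0,-1],[0,0,0,0,0,0,-1]])

```text
t: 19.17
position: [0.4581, -0.1385, 0.1946]
tcp_rot: [0.031, 0.965, 0.154, -0.208]
force: [-0.1, -0.8, -0.3]
grip_width: 0.085
grip_force: 0.0
```

```bash
python3 -c "
from h import *
s,M,p=info()"
```

```text
t 19.1667 j [-0.279  0.008  1.89  -0.23   1.603  1.011] p [ 0.4581 -0.1385  0.1946] z [-0.393 -0.124 -0.911] y [ 0.31  -0.951 -0.004] yaw_y -71.96 lean 24.33 F [-0.1 -0.8 -0.3] w 0.085
```

jog_arm(motion=[[0.15,0.05,0,-0.294,0.905,0,-1],[0.15,0.05,0,-0.294,0.905,0,-1],[0.15,0.05,0,-0.294,0.905,0,-1],[0.15,0.05,0,-0.294,0.905,0,-1],[0.13,0.03,0,-0.294,0.905,0,-1],[0,0,-0.4,0,0,0,-1],[0,0,-0.7,0,0,0,-1],[0,0,-0.7,0,0,0,-1],[0,0,0,0,0,0,-1]])

```text
t: 19.92
position: [0.472, -0.1342, 0.1496]
tcp_rot: [0.073, 0.869, 0.137, -0.47]
force: [-0.1, 0.3, -1.4]
grip_width: 0.0854
grip_force: 0.0
```

```bash
python3 -c "
from h import *
s,M,p=info()
snap2('fw',(340,180,130,140),(200,230,160,150),2.7)"
```

```text
t 19.9167 j [-0.174  0.401  1.694 -0.432  1.947  1.121] p [ 0.472  -0.1342  0.1496] z [-0.797 -0.255 -0.547] y [ 0.306 -0.952 -0.002] yaw_y -72.18 lean 56.8 F [-0.1  0.3 -1.4] w 0.0854
```

View pics/fw.png

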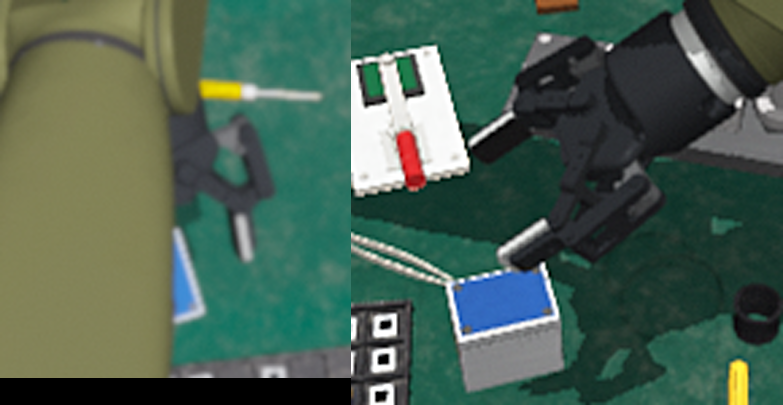

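The hand leans forward over the housing, jaws straddling it, and is clear of the loupe and driver. Descending and gripping.

jog_arm(motion=[[0.03,0.01,-0.76,0,0,0,-1],[0.03,0.01,-0.76,0,0,0,-1],[0.03,0.01,-0.76,0,0,0,-1],[0.03,0.01,-0.76,0,0,0,-1],[0.03,0.01,-0.76,0,0,0,-1],[0.03,0.01,-0.7,0,0,0,-1],[0,0,0,0,0,0,-1]])

```text
t: 20.6
position: [0.4777, -0.1327, 0.0393]
tcp_rot: [0.074, 0.869, 0.136, -0.469]
force: [-0.8, -0.4, -0.2]
grip_width: 0.0856
grip_force: 0.0
```

```bash
python3 -c "
from h import *
s,M,p=info()"
```

```text
t 20.6 j [-0.17   0.565  1.687 -0.409  1.803  1.193] p [ 0.4777 -0.1327  0.0393] z [-0.796 -0.256 -0.548] y [ 0.306 -0.952  0.   ] yaw_y -72.17 lean 56.75 F [-0.8 -0.4 -0.2] w 0.0856
```

jog_arm(motion=[[0,0,0,0,0,0,1],[0,0,0,0,0,0,1],[0,0,0,0,0,0,1],[0,0,0,0,0,0,1],[0,0,0,0,0,0,1],[0,0,0,0,0,0,1],[0,0,0,0,0,0,1]])

```text
t: 21.18
position: [0.4801, -0.1326, 0.043]
tcp_rot: [0.075, 0.87, 0.136, -0.468]
force: [1.5, 3.4, 6.1]
grip_width: 0.0497
grip_force: 53.7
```

```bash
python3 -c "
from h import *
s,M,p=info()"
```

```text
t 21.1833 j [-0.169  0.562  1.683 -0.409  1.807  1.192] p [ 0.4801 -0.1326  0.043 ] z [-0.794 -0.257 -0.551] y [ 0.306 -0.952  0.003] yaw_y -72.17 lean 56.58 F [1.5 3.4 6.1] w 0.0497
```

jog_arm(motion=[[0,0,0.6,0,0,0,1],[0,0,1,0,0,0,1],[0,0,1,0.286,-0.89,0,1],[0,0,1,0.286,-0.89,0,1],[0,0,1,0.286,-0.89,0,1],[0,0,0.4,0.286,-0.89,0,1],[0,0,0,0.286,-0.89,0,1],[0,0,0,0.286,-0.89,0,1],[0,0,0,0.286,-0.89,0,1],[0,0,0,0.286,-0.89,0,1]])

```text
t: 22.02
position: [0.4788, -0.1328, 0.1668]
tcp_rot: [0.008, 0.987, 0.154, -0.042]
force: [-0.2, -0.0, -5.1]
grip_width: 0.0493
grip_force: 52.7
```

jog_arm(motion=[[0,0,0,0.286,-0.89,0,1],[0,0,0,0.286,-0.89,0,1],[0,0,0,0.286,-0.89,0,1],[0,0,0,0.286,-0.89,0,1],[0,0,0,0.286,-0.89,0,1],[0,0,0,0.286,-0.89,0,1],[0,0,0,0,0,0,1]])

```text
t: 22.6
position: [0.4747, -0.132, 0.1615]
tcp_rot: [-0.045, 0.947, 0.146, 0.281]
force: [-2.2, 0.4, -4.4]
grip_width: 0.0493
grip_force: 52.8
```

```bash
python3 -c "
from h import *
s,M,p=info()"
```

```text
t 22.6 j [-0.627 -0.423  2.344  0.578  0.939  0.356] p [ 0.4747 -0.132   0.1615] z [ 0.52   0.168 -0.838] y [ 0.303 -0.953 -0.003] yaw_y -72.37 lean 33.12 F [-2.2  0.4 -4.4] w 0.0493
```

jog_arm(motion=[[-0.04,0.4,0,0,0,-0.34,1],[-0.04,0.8,0,0,0,-0.34,1],[-0.04,0.9,0,0,0,-0.34,1],[-0.04,0.9,0,0,0,-0.34,1],[-0.04,0.9,0,0,0,-0.34,1],[-0.04,0.9,0,0,0,-0.34,1],[-0.04,0.9,0,0,0,-0.34,1],[-0.04,0.9,0,0,0,-0.34,1],[-0.04,0.9,0,0,0,-0.34,1],[-0.04,0.9,0,0,0,-0.34,1]])

```text
t: 23.43
position: [0.4684, 0.0767, 0.1661]
tcp_rot: [0.015, 0.957, -0.047, 0.286]
force: [0.2, 0.3, -4.8]
grip_width: 0.0493
grip_force: 53.3
```

jog_arm(motion=[[-0.04,0.9,-0.4,0,0,-0.34,1],[-0.04,0.9,-0.6,0,0,-0.34,1],[0,0.3,-0.7,0,0,0,1],[0,0,-0.7,0,0,0,1],[0,0,0,0,0,0,1],[0,0,0,0,0,0,1]])

```text
t: 23.93
position: [0.4661, 0.1266, 0.1054]
tcp_rot: [0.027, 0.955, -0.083, 0.284]
force: [-0.3, -0.3, -3.4]
grip_width: 0.0496
grip_force: 53.8
```

```bash
python3 -c "
from h import *
s,M,p=info();print(togauge(p))"
```

```text
t 23.9333 j [ 0.292 -0.405  2.434 -0.435  0.632  2.327] p [0.4661 0.1266 0.1054] z [ 0.537 -0.098 -0.838] y [-0.174 -0.985  0.004] yaw_y -100.02 lean 33.1 F [-0.3 -0.3 -3.4] w 0.0496
[-0.14658228 -0.00577698  0.10537867]
```

jog_arm(motion=[[-0.1,0.17,-0.5,-0.008,-0.045,-0.12,1],[-0.1,0.17,-0.5,0,0,0,1],[0,0,-0.4,0,0,0,1],[0,0,-0.2,0,0,0,1],[0,0,0,0,0,0,1]])

```text
t: 24.35
position: [0.462, 0.1345, 0.066]
tcp_rot: [0.028, 0.953, -0.091, 0.287]
force: [-0.0, 0.9, -4.3]
grip_width: 0.0492
grip_force: 54.0
```

```bash
python3 -c "
from h import *
s,M,p=info();print(togauge(p))
snap2('up',(230,160,110,150),(230,180,150,130),3)"
```

```text
t 24.35 j [ 0.324 -0.323  2.457 -0.547  0.553  2.488] p [0.462  0.1345 0.066 ] z [ 0.542 -0.106 -0.834] y [-0.189 -0.982  0.002] yaw_y -100.92 lean 33.53 F [-0.   0.9 -4.3] w 0.0492
[-0.15218024  0.0011667   0.0660204 ]
```

View pics/up.png

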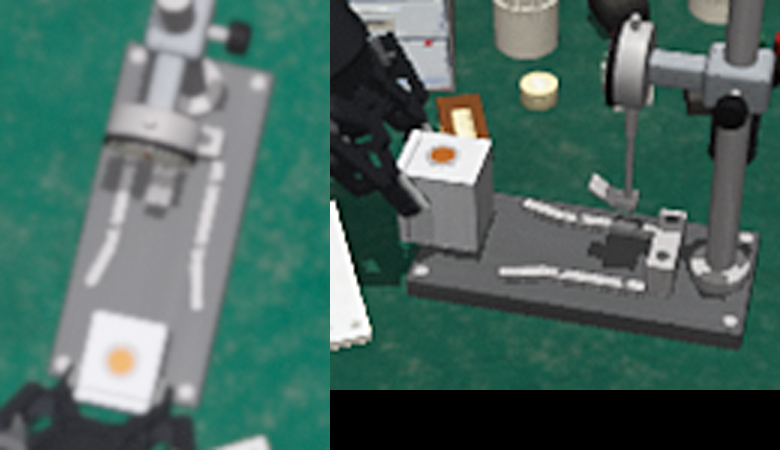

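The housing stands upright in the grip, amber window up, lined up with the mouth. I'm lowering it until it touches the plate.

jog_arm(motion=[[0,0.01,-0.15,0,0,0,1],[0,0,-0.13,0,0,0,1],[0,0,-0.05,0,0,0,1],[0,0,0,0,0,0,1]])

```text
t: 24.78
position: [0.462, 0.1352, 0.058]
tcp_rot: [0.028, 0.953, -0.091, 0.287]
force: [-0.6, 1.1, -4.2]
grip_width: 0.0493
grip_force: 54.0
```

jog_arm(motion=[[0,0,-0.04,0,0,0,1],[0,0,0,0,0,0,1]])

```text
t: 24.95
position: [0.4622, 0.1353, 0.0573]
tcp_rot: [0.028, 0.953, -0.091, 0.288]
force: [-0.2, 0.4, -4.3]
grip_width: 0.0494
grip_force: 54.0
```

jog_arm(motion=[[0,0,-0.03,0,0,0,1],[0,0,0,0,0,0,1]])

```text
t: 25.12
position: [0.4626, 0.1355, 0.0571]
tcp_rot: [0.028, 0.953, -0.09, 0.288]
force: [0.0, -0.7, -2.9]
grip_width: 0.0493
grip_force: 54.2
```

jog_arm(motion=[[0.393,-0.075,0,0,0,0,1],[0.393,-0.075,0,0,0,0,1],[0.393,-0.075,0,0,0,0,1],[0.393,-0.075,0,0,0,0,1],[0,0,0,0,0,0,1]])

```text
t: 25.53
position: [0.5039, 0.1276, 0.0575]
tcp_rot: [0.028, 0.953, -0.091, 0.288]
force: [0.5, -0.1, -3.8]
grip_width: 0.0495
grip_force: 54.0
```

jog_arm(motion=[[0.393,-0.075,0,0,0,0,1],[0.393,-0.075,0,0,0,0,1],[0.393,-0.075,0,0,0,0,1],[0,0,0,0,0,0,1]])

```text
t: 25.87
position: [0.5329, 0.1219, 0.0573]
tcp_rot: [0.028, 0.953, -0.091, 0.288]
force: [0.7, -0.7, -3.9]
grip_width: 0.0495
grip_force: 54.1
```

```bash
python3 -c "
from h import *
s,M,p=info();print(togauge(p))"
```

```text
t 25.8667 j [ 0.24  -0.137  2.33  -0.543  0.465  2.431] p [0.5329 0.1219 0.0573] z [ 0.544 -0.105 -0.832] y [-0.189 -0.982  0.   ] yaw_y -100.9 lean 33.66 F [ 0.7 -0.7 -3.9] w 0.0495
[-0.08016288  0.0022067   0.05726025]
```

jog_arm(motion=[[0.196,-0.038,0,0,0,0,1],[0.196,-0.038,0,0,0,0,1],[0.196,-0.038,0,0,0,0,1],[0.196,-0.038,0,0,0,0,1],[0.196,-0.038,0,0,0,0,1],[0,0,0,0,0,0,1]])

```text
t: 26.37
position: [0.5555, 0.1176, 0.057]
tcp_rot: [0.028, 0.953, -0.091, 0.288]
force: [-6.3, 1.0, 5.0]
grip_width: 0.0494
grip_force: 55.6
```

jog_arm(motion=[[0.196,-0.038,0,0,0,0,1],[0.196,-0.038,0,0,0,0,1],[0.196,-0.038,0,0,0,0,1],[0.15,-0.028,0,0,0,0,1],[0,0,0,0,0,0,1]])

```text
t: 26.78
position: [0.5741, 0.1141, 0.057]
tcp_rot: [0.028, 0.953, -0.091, 0.288]
force: [-3.9, 0.2, 2.9]
grip_width: 0.0492
grip_force: 55.3
```

```bash
python3 -c "
from h import *
s,M,p=info();print(togauge(p))"
```

```text
t 26.7833 j [ 0.201 -0.049  2.249 -0.517  0.442  2.376] p [0.5741 0.1141 0.057 ] z [ 0.543 -0.105 -0.833] y [-0.189 -0.982  0.001] yaw_y -100.87 lean 33.61 F [-3.9  0.2  2.9] w 0.0492
[-0.03816854  0.0022423   0.05697813]
```

jog_arm(motion=[[0.12,-0.023,0,0,0,0,1],[0.12,-0.023,0,0,0,0,1],[0.12,-0.023,0,0,0,0,1],[0,0,0,0,0,0,1]])

```text
t: 27.12
position: [0.5829, 0.1124, 0.057]
tcp_rot: [0.028, 0.953, -0.091, 0.288]
force: [-6.4, 1.2, 4.1]
grip_width: 0.0498
grip_force: 55.6
```

jog_arm(motion=[[0.06,-0.012,0,0,0,0,1],[0.06,-0.012,0,0,0,0,1],[0,0,0,0,0,0,1]])

```text
t: 27.37
position: [0.5857, 0.1118, 0.057]
tcp_rot: [0.028, 0.953, -0.091, 0.288]
force: [-9.4, 1.8, 5.7]
grip_width: 0.0496
grip_force: 56.0
```

jog_arm(motion=[[0.05,-0.01,0,0,0,0,1],[0,0,0,0,0,0,1]])

```text
t: 27.53
position: [0.5868, 0.1116, 0.057]
tcp_rot: [0.028, 0.953, -0.091, 0.287]
force: [-9.9, 1.7, 6.1]
grip_width: 0.0494
grip_force: 56.1
```

```bash
python3 -c "
from h import *
s,M,p=info();print(togauge(p))"
```

```text
t 27.5333 j [ 0.19  -0.023  2.224 -0.507  0.438  2.358] p [0.5868 0.1116 0.057 ] z [ 0.543 -0.105 -0.833] y [-0.189 -0.982  0.001] yaw_y -100.88 lean 33.58 F [-9.9  1.7  6.1] w 0.0494
[-0.02524841  0.00220252  0.05696071]
```

jog_arm(motion=[[0.04,-0.008,0,0,0,0,1],[0,0,0,0,0,0,1]])

```text
t: 27.7
position: [0.5873, 0.1116, 0.057]
tcp_rot: [0.028, 0.953, -0.091, 0.287]
force: [-16.3, 2.6, 12.6]
grip_width: 0.0496
grip_force: 56.9
```

jog_arm(motion=[[0.04,-0.008,0,0,0,0,1],[0,0,0,0,0,0,1]])

```text
t: 27.87
position: [0.5874, 0.1116, 0.057]
tcp_rot: [0.028, 0.953, -0.091, 0.286]
force: [-27.6, 5.0, 21.7]
grip_width: 0.0495
grip_force: 58.5
```

jog_arm(motion=[[-0.04,0.008,0,0,0,0,1],[-0.03,0.006,0,0,0,0,1],[0,0,0,0,0,0,1]])

```text
t: 28.12
position: [0.5872, 0.1115, 0.057]
tcp_rot: [0.028, 0.953, -0.091, 0.288]
force: [-9.3, 3.9, 7.0]
grip_width: 0.0496
grip_force: 55.9
```

jog_arm(motion=[[0,0,0,0,0,0,-0.5],[0,0,0,0,0,0,-0.5],[0,0,0,0,0,0,-0.5],[0,0,0,0,0,0,-0.5],[0,0,0,0,0,0,-0.5],[0,0,0,0,0,0,-0.5]])

```text
t: 28.62
position: [0.5876, 0.1112, 0.0567]
tcp_rot: [0.028, 0.953, -0.091, 0.288]
force: [-0.1, -0.5, -0.5]
grip_width: 0.0639
grip_force: 0.0
```

Run:
```python
from h import *
s,M,p=info();print(togauge(p))
sd=ctrl.snapshot("side");cv2.imwrite("pics/home2.png",sd)
# predicted front-top-right corner / top edge vs picture: amber centroid
m=cv2.inRange(cv2.cvtColor(sd[210:260,290:350],cv2.COLOR_BGR2HSV),(5,120,80),(25,255,255)); v,u=np.nonzero(m)
if len(u): print(len(u),togauge(onz("side",u.mean()+290,v.mean()+210,.088)).round(4))
```

```text
t 28.6167 j [ 0.189 -0.021  2.223 -0.508  0.436  2.358] p [0.5876 0.1112 0.0567] z [ 0.543 -0.105 -0.833] y [-0.189 -0.982  0.001] yaw_y -100.87 lean 33.6 F [-0.1 -0.5 -0.5] w 0.0639
[-0.02438977  0.0019742   0.05667736]
8 [-0.0156  0.001   0.088 ]
```

Home and released. I'm withdrawing along the tool axis.

jog_arm(motion=[[-0.11,0.021,0.167,0,0,0,-0.5],[-0.2,0.042,0.333,0,0,0,-0.5],[-0.27,0.052,0.416,0,0,0,-0.5],[-0.43,0.084,0.666,0,0,0,-0.5],[-0.43,0.084,0.666,0,0,0,-0.5],[-0.43,0.084,0.666,0,0,0,-0.5],[-0.43,0.084,0.666,0,0,0,-0.5],[-0.43,0.084,0.3,0,0,0,-0.5],[-0.6,0.1,0,0,0,0,-0.5],[-0.3,0,0,0,0,0,-0.5]])

```text
t: 29.5
position: [0.4959, 0.1276, 0.1547]
tcp_rot: [0.027, 0.953, -0.09, 0.288]
force: [0.0, 0.0, -0.1]
grip_width: 0.0643
grip_force: 0.0
```

Run:
```python
from h import *
s,M,p=info()
t=ctrl.snapshot("top");sd=ctrl.snapshot("side");cv2.imwrite("pics/fin_t.png",t);cv2.imwrite("pics/fin_s.png",sd)
b=cv2.imread("pics/home2.png")
def crop(im):return im[200:285,290:365]
# side: white top face corners and blue lid now facing -x
hs=cv2.cvtColor(crop(sd),cv2.COLOR_BGR2HSV)
for nm,lo,hi,z in(("amber",(5,120,80),(25,255,255),.088),("bluelid",(98,110,60),(130,255,255),.054)):
    v,u=np.nonzero(cv2.inRange(hs,lo,hi)); 
    if len(u): print(nm,len(u),u.min()+290,u.max()+290,togauge(onz("side",u.mean()+290,v.mean()+200,z)).round(4))
G0=G; c,s_=np.cos(G[2]),np.sin(G[2])
W=lambda x,y,z:[G[0]+c*x-s_*y,G[1]+s_*x+c*y,z]
print("pred px lead edge",[proj("side",W(.02,y,z)).round(1).tolist() for y,z in((-.025,.088),(-.025,.03))],"back",[proj("side",W(-.04,-.025,z)).round(1).tolist() for z in(.088,.02)])
# intensity profile along the row on the -y face, around lead edge
v=int(proj("side",W(.0,-.025,.065))[1]); print(v,[(u,int(sd[v,u].mean())) for u in range(308,352)])
```

```text
t 29.5 j [ 0.277 -0.4    2.343 -0.397  0.701  2.278] p [0.4959 0.1276 0.1547] z [ 0.545 -0.104 -0.832] y [-0.188 -0.982 -0.   ] yaw_y -100.83 lean 33.68 F [ 0.   0.  -0.1] w 0.0643
amber 8 321 324 [-0.0156  0.001   0.088 ]
pred px lead edge [[336.5, 254.5], [335.3, 274.2]] back [[308.5, 250.3], [308.4, 273.3]]
261 [(308, 112), (309, 130), (310, 136), (311, 117), (312, 96), (313, 133), (314, 129), (315, 128), (316, 128), (317, 131), (318, 129), (319, 131), (320, 130), (321, 132), (322, 134), (323, 135), (324, 133), (325, 132), (326, 132), (327, 130), (328, 131), (329, 133), (330, 130), (331, 133), (332, 129), (333, 130), (334, 133), (335, 113), (336, 78), (337, 152), (338, 217), (339, 209), (340, 210), (341, 211), (342, 210), (343, 210), (344, 214), (345, 206), (346, 144), (347, 55), (348, 78), (349, 85), (350, 74), (351, 48)]
```

Run:
```python
from h import *
for n in("in2_s","rel","home2","fin_s","in1_s"):
    im=cv2.imread(f"pics/{n}.png")
    for v in(258,261,266): print(n,v,[int(im[v,u].mean()) for u in range(329,343)])
```

```text
in2_s 258 [108, 119, 125, 113, 119, 127, 117, 87, 65, 137, 222, 215, 217, 220]
in2_s 261 [133, 132, 129, 127, 134, 137, 122, 69, 140, 223, 212, 213, 212, 212]
in2_s 266 [135, 137, 137, 136, 137, 134, 157, 201, 218, 205, 155, 117, 136, 175]
rel 258 [115, 120, 124, 113, 119, 122, 116, 87, 81, 151, 218, 215, 219, 219]
rel 261 [132, 134, 130, 129, 134, 138, 120, 69, 144, 218, 209, 213, 213, 212]
rel 266 [136, 135, 136, 136, 134, 135, 160, 204, 219, 206, 156, 116, 136, 174]
home2 258 [134, 133, 132, 133, 131, 134, 122, 85, 87, 160, 219, 215, 218, 220]
home2 261 [131, 132, 134, 130, 131, 134, 115, 78, 152, 219, 212, 212, 212, 212]
home2 266 [133, 134, 131, 130, 130, 129, 151, 202, 218, 205, 155, 114, 135, 176]
fin_s 258 [132, 133, 132, 130, 128, 135, 122, 81, 87, 160, 217, 215, 217, 217]
fin_s 261 [133, 130, 133, 129, 130, 133, 113, 78, 152, 217, 209, 210, 211, 210]
fin_s 266 [132, 131, 131, 128, 126, 126, 150, 199, 216, 203, 155, 114, 135, 173]
in1_s 258 [77, 74, 83, 87, 90, 96, 105, 85, 89, 159, 215, 213, 218, 218]
in1_s 261 [59, 58, 57, 59, 57, 56, 51, 59, 149, 220, 208, 210, 210, 210]
in1_s 266 [58, 56, 53, 77, 113, 102, 142, 207, 218, 203, 155, 114, 135, 173]
```

The edge profile matches the first seating to within 0.2 px, so the housing is home, free and upright. Handing in.

```bash
python3 -c "
from bench import ctrl
print(ctrl.sign_off())"
```

```text
the job is handed in; nothing more can be done
None
```

The housing was gauged lid-up, drawn out, turned onto its end face and left released, home under the foot, at 29.5 s; pushing it home peaked at about 22 N on the first seating and about 35 N on the second, firmer than the gentle push asked for; the loupe, screwdriver and slide case were never touched, and the job is handed in.

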